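# Cap the open paint marker and set it aside

### The job

Three identical paint markers stand in the wooden block, and one was put back with its cap only partly on, so that its white neck shows. Press that cap fully home while the marker stands in the block, then lift that marker out and lower it, cap up, all the way into the empty tin to set it aside for refilling; do not drop it in. Do not touch the other two markers, leave the empty tin standing about where it is, and do not disturb the tin of brushes, the tape roll or the paint can.

Things in the scene. Friction and masses are not known exactly. Their poses are not given: they have to be found in the camera images.
- block: Fixed light wooden block, 62 mm (x) by 220 mm (y) by 50 mm high. Origin: centre of its underside. Three round holes in a row along its y axis at y = -70, 0 and +70 mm, each 30 mm across and 40 mm deep (their floor is 10 mm above the table).
- marker_a: One of three identical paint markers, standing cap-up in the block. Grey barrel 26 mm across, 0 to 95 mm high, with a black band; then a flat-topped black cap 28 mm across, 45 mm tall, top at 140 mm when home. Under the cap is a white neck 19 mm across, seen only where the cap is up. About 80 g. Origin: centre of the barrel's underside; z runs along it to the cap.
- marker_b: One of three identical paint markers, standing cap-up in the block. Grey barrel 26 mm across, 0 to 95 mm high, with a black band; then a flat-topped black cap 28 mm across, 45 mm tall, top at 140 mm when home. Under the cap is a white neck 19 mm across, seen only where the cap is up. About 80 g. Origin: centre of the barrel's underside; z runs along it to the cap.
- marker_c: One of three identical paint markers, standing cap-up in the block. Grey barrel 26 mm across, 0 to 95 mm high, with a black band; then a flat-topped black cap 28 mm across, 45 mm tall, top at 140 mm when home. Under the cap is a white neck 19 mm across, seen only where the cap is up. About 80 g. Origin: centre of the barrel's underside; z runs along it to the cap.
- cap_a (a joint): How far the cap of marker_a is up from home, in m: 0 = fully home (its lower edge meets the barrel, top 140 mm above the marker's origin), 0.02 = as far up as it goes (it cannot come off). It is a stiff push fit: it stays where it is left and slides under about 6 N along the marker.
- cap_b (a joint): How far the cap of marker_b is up from home, in m: 0 = fully home (its lower edge meets the barrel, top 140 mm above the marker's origin), 0.02 = as far up as it goes (it cannot come off). It is a stiff push fit: it stays where it is left and slides under about 6 N along the marker.
- cap_c (a joint): How far the cap of marker_c is up from home, in m: 0 = fully home (its lower edge meets the barrel, top 140 mm above the marker's origin), 0.02 = as far up as it goes (it cannot come off). It is a stiff push fit: it stays where it is left and slides under about 6 N along the marker.
- tin: The empty tin: a round straight steel tin, open at the top, 84 mm outside diameter, 92 mm high, wall 3 mm, floor 4 mm thick, loose on the table. Origin: centre of its underside. About 180 g.
- brush_tin: The tin of brushes, to be left alone: a round straight steel tin, open at the top, 84 mm outside diameter, 92 mm high, wall 3 mm, floor 4 mm thick, loose on the table. Origin: centre of its underside. Four brushes stand in it (part of it), up to 170 mm above the table and within its outside diameter.
- tape: Bystander: roll of masking tape lying flat, 90 mm outside and 74 mm inside diameter, 24 mm high, loose. Origin: centre of its underside.
- can: Bystander: small closed paint can, 60 mm diameter, 70 mm high, loose. Origin: centre of its underside.
Not all that is in view belongs to the job. What is shaped like the marker_c but pink is not meant. What is shaped like the marker_b but turquoise is not meant.

How it is judged:
On the way, in this order (a step that is already met when the one before it is completed fails the run):
1. the raised cap is pressed fully home (within 2 mm) while its marker stands in the block (value of joint cap_b below 0.002 m and z of marker_b in the frame of block below 0.016 m and angle between marker_b's own z axis and vertical below 0.2 rad), for 0.2 s.
2. that marker is lifted clear of the block, its cap still home (value of joint cap_b below 0.003 m and z of marker_b in the frame of block above 0.055 m), for 0.1 s.
At the end, for the whole second after the job is handed in: The marker whose cap was up rests cap-up in the empty tin, foot on its floor (within 20 mm) and tilted under 0.75 rad, cap home within 2 mm; the tin upright within 40 mm of its start; other markers upright in the block within 12 mm, caps home; brush tin, tape and can within 20 mm (value of joint cap_b below 0.002 m and z of marker_b in the frame of tin between -0.002 and 0.02 m and horizontal distance between marker_b and tin below 0.04 m and angle between marker_b's own z axis and vertical below 0.75 rad and linear speed of each of marker_b, tin below 0.02 m/s and angular speed of marker_b below 1 rad/s and angle between tin's own z axis and vertical below 0.1 rad and distance of tin from where it was at the start of the episode below 0.04 m and distance of each of marker_a, marker_c from where it was at the start of the episode below 0.012 m and angle between each of marker_a, marker_c's own z axis and vertical below 0.15 rad and value of joint each of cap_a, cap_c below 0.003 m and distance of each of brush_tin, tape, can from where it was at the start of the episode below 0.02 m); the robot touches nothing.
It fails at once if one of the other two markers is touched by the robot (over 1 N) (contact force between any of the fingers, the arm and marker_a above 1 N or contact force between any of the fingers, the arm and marker_c above 1 N).
It fails at once if the marker is dropped into the tin (moving faster than 0.7 m/s inside it) (horizontal distance between marker_b and tin below 0.04 m and z of marker_b in the frame of tin below 0.09 m and linear speed of marker_b above 0.7 m/s).
It fails at once if the empty tin is knocked over (angle between tin's own z axis and vertical above 0.6 rad).
It fails at once if the tin of brushes, tape roll or can is moved by more than 20 mm (distance of any of brush_tin, tape, can from where it was at the start of the episode above 0.02 m).
It also fails if it takes over 51 s, if anything falls off the work surface, if the arm or the gripper's body presses on something with over 40 N, if the wrist force passes 120 N, or if a joint passes its speed limit or range.

### The arm

A 6-joint arm with a two-finger parallel gripper is mounted at the origin on the work surface. World frame = base frame: x ahead of the robot, y to its left, z up, the work surface at z = 0. Lengths are in m, angles in rad, forces in N, time in s.
With the tool pointing down it reaches from about 0.35 to 0.85 m from the base axis. Payload 8.1 kg.
Tool frame: the origin (TCP) lies on the centre line of the jaws, within the pads' length; the fingertips stand 17 mm ahead of it and the grasp point (between the pads) lies 2 mm behind it; z points along the fingers, y is the line along which they close (so a half turn about z gives the same grasp; the last joint's range is limited). The gripper opens to 93 mm and grips with 3 to 60 N. Pads are 15 mm wide; open, the fingers measure 128 mm over their backs; the gripper's body (75 mm by 188 mm) begins 65 mm behind the grasp point.
Start: joints at [1.035, 0.13, 1.488, -0, 1.523, -0.085], TCP at [0.261, 0.54, 0.236] pointing down, gripper open.
Joint ranges: [-2.96, 2.96], [-0.89, 2.26], [0.02, 2.5], [-1.34, 4.48], [0, 2.73], [-2.66, 2.66]. Speed limits (rad/s): [2.39, 2.39, 2.79, 3.14, 3.14, 3.14].

### API

Orientations are given as a rotation vector (axis times angle).
In Python, from plant import telemetry, viewer, order gives the robot as it stands.
- The arm moves only by the tool send_rows, never from a script. Its argument "plan" is a list that holds one entry, the list of rows, each a list of 5 numbers: the closure, from -1 (fully open) to 1 (shut), then the shift along the world's x, y, z normalised to -1 to 1, where 1 is 0.2 m, then the turn about the world's z normalised to -1 to 1, where 1 is 60 degrees. A call has 1 to 20 rows; each row is the pose to reach, as a shift and turn from the pose commanded when the call began; what a row does not reach only later rows make up. A row lasts 1/12 s, in which the tool goes at most 41.7 mm and 7.16 degrees, less where a joint would pass 70% of its speed; a pose out of reach is approached as far as the arm can. A call with a number of a shift or a turn outside -1 to 1 is refused whole. A call with a gripper value outside its range is refused whole. The fingers move at their own pace and stop on an object; "force" is the grip in N (left out, the last holds). Time passes only in rows, so rows that repeat a pose let the fingers close. It gives the time, the measured TCP pose, the force, the opening and the grip force at its end, in the units of the state.
- telemetry.read_state(): the state, without advancing time (a new reading comes with each control period).
- viewer.read_camera(name): name is "scene" or "side" or "wrist"; returns (picture, depth): 420x560x3 uint8, blue, green, red; 420x560 float32, m along the optical axis (not along the pixel's ray), 0 where there is no reading.
- viewer.calibration(name): a dict with "camera_matrix" (3x3 intrinsics, pixels), "extrinsics" (4x4, takes a point from camera to world coordinates); the wrist camera has in their place "hand_eye" (4x4, takes a point from camera to tool coordinates, whose origin is the TCP and whose axes are the flange's). Camera axes: x right, y up, looking along -z (the intrinsics and any distortion apply to the point x, -y, -z); pixel columns grow to the right and rows downward; lengths in m; the calibration is good to about 2 mm. A picture is of the moment at which its call begins: read the wrist's pose just before it. calibration takes no time and is no camera call.
- order.close_job(): hands the job in; it is judged then, once.
The state is a dict: "t": time; "q": joint angles; "dq": joint speeds; "joint_torque": joint torques, N m; "tool_pos": TCP position; "orientation": TCP orientation; "force": force on the tool from outside, world axes, zero at the start; "wrist_torque": the same for the moment, N m; "opening": finger opening in m; "gripper_force": force on a finger pad.
Only numpy, scipy, OpenCV 4.12 (cv2) and the standard library are available. Lean on these libraries where they do the work, as an engineer would, in place of code of your own. Each camera call takes 0.05 s, during which the arm holds its last target. There are 200 camera calls.

## Working session

There is one attempt and no reset: what is moved stays moved. The work goes in short steps, Python scripts to look and compute and a tool call to move; the robot and the scene stay as the last step left them, time stands still between calls to the robot, and variables do not carry over. Pictures are saved under pics/ and viewed, at most 10 in all, crops included, and the job is handed in when it is done.

Besides the shell and the picture viewer there is one more tool, called by a JSON object that holds its "name" and its "arguments". send_rows: Moves the arm, as the interface text tells. Scaled input: -1 to 1 covers 0.2 m each way for a shift and 60 degrees each way for a turn. Its arguments: {"type":"object","properties":{"plan":{"type":"array"},"force":{"type":"number"}},"required":["plan"]}

```bash
mkdir -p pics
cat > h.py <<'E'
import numpy as np, cv2
from plant import telemetry, viewer, order
def cloud(name):
    st=telemetry.read_state(); im,d=viewer.read_camera(name); c=viewer.calibration(name)
    K=np.array(c["camera_matrix"]); v,u=np.mgrid[:d.shape[0],:d.shape[1]]
    x=(u-K[0,2])/K[0,0]*d; y=(v-K[1,2])/K[1,1]*d
    P=np.stack([x,-y,-d,np.ones_like(d)],-1)
    if "extrinsics" in c: T=np.array(c["extrinsics"])
    else:
        T=np.eye(4); T[:3,:3]=cv2.Rodrigues(np.array(st["orientation"],float))[0]; T[:3,3]=st["tool_pos"]; T=T@np.array(c["hand_eye"])
    W=(P@T.T)[...,:3]; W[d<=0]=np.nan
    return im,W
E
python3 - <<'E'
from h import *
for n in("scene","side"):
    im,W=cloud(n); cv2.imwrite(f"pics/{n}0.png",im); np.savez(f"pics/{n}0.npz",im=im,W=W)
    print({k:v for k,v in viewer.calibration(n).items()})
s=telemetry.read_state(); print(s)
E
```

```text
{'camera_matrix': array([[464.92197442,   0.        , 287.68511714],
       [  0.        , 464.92197442, 209.23333582],
       [  0.        ,   0.        ,   1.        ]]), 'extrinsics': array([[-0.57435337, -0.58810277,  0.56943247,  1.08702643],
       [ 0.81836115, -0.39543836,  0.41702941,  0.3870324 ],
       [-0.0200807 ,  0.70552366,  0.70840181,  0.72786527],
       [ 0.        ,  0.        ,  0.        ,  1.        ]])}
{'camera_matrix': array([[494.12565436,   0.        , 281.46567063],
       [  0.        , 494.12565436, 209.14428992],
       [  0.        ,   0.        ,   1.        ]]), 'extrinsics': array([[ 0.97994921,  0.10393185, -0.16999331,  0.32004788],
       [-0.19836194,  0.58923944, -0.78323012, -1.01586994],
       [ 0.0187642 ,  0.80124594,  0.59804085,  0.87881492],
       [ 0.        ,  0.        ,  0.        ,  1.        ]])}
{'t': 0.1, 'q': array([ 1.03464584e+00,  1.31070531e-01,  1.48916200e+00, -1.17713681e-05,
        1.52303200e+00, -8.54053659e-02]), 'dq': array([ 6.09008218e-04, -1.42679489e-03, -2.37722601e-03, -2.83773819e-05,
        2.23053541e-03, -4.62629784e-04]), 'joint_torque': array([ 3.73791988e-05, -5.61335063e+01, -4.93097305e+01,  7.69674266e-02,
        2.90343538e-02, -5.08989501e-05]), 'tool_pos': array([0.26111563, 0.53965469, 0.23470597]), 'orientation': array([-7.01937340e-01, -3.06165647e+00,  2.50562104e-03]), 'force': array([0.25664103, 1.11607463, 0.43529081]), 'wrist_torque': array([ 0.00225924,  0.00830599, -0.03478721]), 'gripper_force': 0.0, 'opening': 0.09292781013696105}
```

View pics/scene0.png

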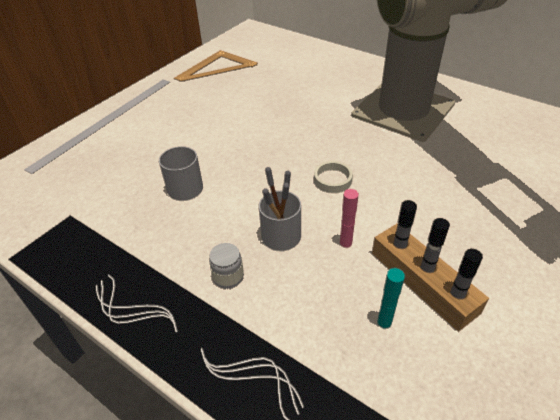

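View pics/side0.png

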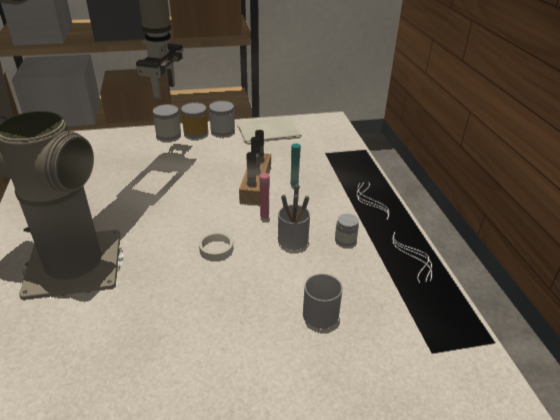

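The scene view shows the block with three markers (caps at about (408,205), (440,225), (470,258)), the empty tin at (182,172), the brush tin at (281,215), tape at (333,177) and the can at (226,264). A pink and a turquoise decoy stand beside the block. I'll measure all of these from the depth data.

Run:
```python
from h import *
from scipy.optimize import least_squares
def circ(p):
    f=lambda a:np.hypot(p[:,0]-a[0],p[:,1]-a[1])-a[2]
    r=least_squares(f,[*p[:,:2].mean(0),.03],loss="soft_l1",f_scale=.002).x; return r.round(4)
for n in("scene","side"):
    z=np.load(f"pics/{n}0.npz"); W=z["W"]; im=z["im"]
    ok=(W[...,2]>.012)&(W[...,2]<.22)&(W[...,0]>.2)&(W[...,0]<.9)&(abs(W[...,1])<.6)
    if n=="side": ok&=W[...,1]<.5
    k,l,s,c=cv2.connectedComponentsWithStats(ok.astype(np.uint8),connectivity=4)
    print(n)
    for i in range(1,k):
        if s[i,4]<60: continue
        p=W[l==i]; zt=np.percentile(p[:,2],98)
        print(s[i],"min",p.min(0).round(3),"max",p.max(0).round(3),"ztop",zt.round(4),"circ",circ(p))
    hi=(W[...,2]>.06)&ok
    k,l,s,c=cv2.connectedComponentsWithStats(hi.astype(np.uint8),connectivity=4)
    print("above .06")
    for i in range(1,k):
        if s[i,4]<40: continue
        p=W[l==i]; zt=np.percentile(p[:,2],95); t=p[p[:,2]>zt-.006]
        print(s[i],"ztop",zt.round(4),"top mean",t.mean(0).round(4),"bgr",im[l==i].mean(0).round(),"circ",circ(p))
z=np.load("pics/scene0.npz"); cv2.imwrite("pics/crop.png",cv2.resize(z["im"][180:330,360:500],None,fx=4,fy=4,interpolation=cv2.INTER_CUBIC))
```

```text
scene
[ 159  146   43   52 1724] min [ 0.537 -0.323  0.012] max [ 0.623 -0.236  0.095] ztop 0.0914 circ [ 0.58   -0.2794  0.0404]
[314 161  39  29 471] min [ 0.319 -0.054  0.012] max [0.411 0.035 0.026] ztop 0.025 circ [ 0.3666 -0.0084  0.0408]
[ 259  167   42   81 2382] min [ 0.531 -0.051  0.012] max [0.617 0.034 0.171] ztop 0.1622 circ [ 0.5743 -0.0069  0.039 ]
[340 189  18  56 738] min [0.503 0.099 0.012] max [0.531 0.127 0.141] ztop 0.1397 circ [0.5168 0.1136 0.0116]
[ 372  200  117  128 7224] min [0.454 0.169 0.012] max [0.653 0.397 0.164] ztop 0.1602 circ [0.5735 0.2673 0.0771]
[ 209  243   35   44 1191] min [ 0.689 -0.058  0.012] max [ 0.748 -0.     0.072] ztop 0.0707 circ [ 0.7212 -0.0272  0.0234]
above .06
[159 146  40  36 883] ztop 0.0912 top mean [ 0.5817 -0.2783  0.0892] bgr [85. 88. 92.] circ [ 0.58   -0.2795  0.0403]
[ 259  167   42   65 1476] ztop 0.1584 top mean [ 0.5745 -0.0122  0.1608] bgr [71. 77. 84.] circ [ 0.5734 -0.0011  0.0345]
[341 189  17  39 532] ztop 0.1393 top mean [0.5178 0.1139 0.1382] bgr [ 85.  73. 136.] circ [0.5172 0.1138 0.0115]
[394 200  23  44 63
[... 1268 characters left out ...]
6
[246 130  18  54 616] ztop 0.1615 top mean [0.5151 0.2769 0.1615] bgr [45. 50. 54.] circ [-1.7072  1.1392  2.3881]
[291 144  10  27 228] ztop 0.1404 top mean [0.6352 0.257  0.1388] bgr [68. 75. 53.] circ [0.6358 0.2594 0.012 ]
[260 173  10  29 263] ztop 0.1412 top mean [0.513  0.1085 0.1396] bgr [ 70.  68. 104.] circ [0.5136 0.1094 0.0116]
[278 185  32  49 902] ztop 0.1559 top mean [ 0.5684 -0.0157  0.1585] bgr [61. 66. 71.] circ [ 0.5703 -0.011   0.0373]
[337 214  22  16 274] ztop 0.0725 top mean [ 0.7144 -0.0354  0.0701] bgr [123. 129. 131.] circ [ 0.7136 -0.0379  0.0214]
[304 274  39  38 829] ztop 0.0929 top mean [ 0.5768 -0.284   0.0909] bgr [74. 78. 82.] circ [ 0.5766 -0.2833  0.0403]
```

View pics/crop.png

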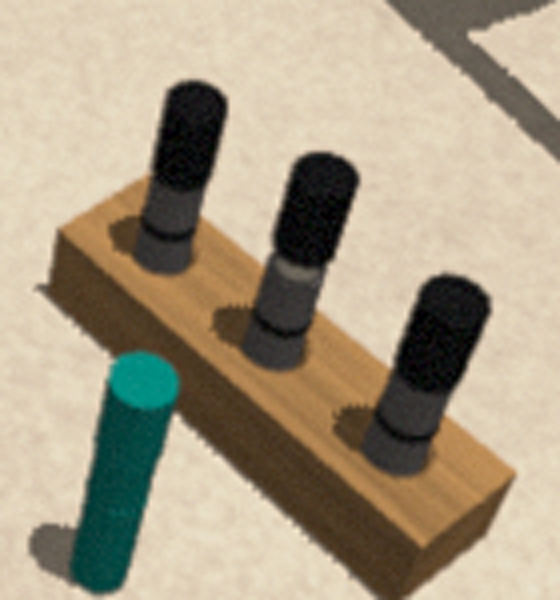

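The crop shows a pale neck on the middle marker only, and its top is at 0.162 m against 0.149 m for its neighbours. That makes the middle marker, at about (0.517, 0.280), the target. Next I'll move above it and refine the position with the wrist camera.

{"name": "send_rows", "arguments": {"plan": [[[-1,0.3,-0.3,0.3,-0.2],[-1,0.9,-0.9,0.4,-1],[-1,0.9,-0.9,0.4,-1],[-1,0.9,-0.9,0.4,-1],[-1,0.9,-0.9,0.4,-1],[-1,0.9,-0.9,0.4,-1],[-1,0.9,-0.9,0.4,-1],[-1,0.9,-0.9,0.4,-1],[-1,0.9,-0.9,0.4,-1],[-1,0.9,-0.9,0.4,-1],[-1,0.9,-0.9,0.4,-1],[-1,0.9,-0.9,0.4,-1]]], "force": 20}}

```text
t: 1.1
tool_pos: [0.4411, 0.3602, 0.3153]
orientation: [-2.136, -2.303, 0.001]
force: [0.1, -0.6, 0.1]
opening: 0.093
gripper_force: 0.0
```

{"name": "send_rows", "arguments": {"plan": [[[-1,0.38,-0.4,0,-0.39],[-1,0.38,-0.4,0,-0.39],[-1,0.38,-0.4,0,-0.39],[-1,0.38,-0.4,0,-0.39],[-1,0.38,-0.4,0,-0.39],[-1,0.38,-0.4,0,-0.39]]]}}

```text
t: 1.6
tool_pos: [0.5171, 0.2803, 0.3154]
orientation: [-2.558, -1.823, 0.001]
force: [0.1, 0.8, -0.2]
opening: 0.0934
gripper_force: 0.0
```

Run:
```python
from h import *
s=telemetry.read_state(); R=cv2.Rodrigues(s["orientation"])[0]; print(s["tool_pos"],R.round(3),s["q"],s["force"])
im,W=cloud("wrist"); cv2.imwrite("pics/w0.png",im)
hi=((W[...,2]>.12)&(W[...,2]<.2)).astype(np.uint8)
k,l,st,c=cv2.connectedComponentsWithStats(hi,connectivity=4)
for i in range(1,k):
    if st[i,4]<60: continue
    p=W[l==i]; zt=np.percentile(p[:,2],80); t=p[abs(p[:,2]-zt)<.003]
    (x,y),r=cv2.minEnclosingCircle(t[:,:2].astype(np.float32)*1000)
    print(st[i],zt.round(4),t.mean(0).round(4),"circ mm",round(x,1),round(y,1),round(r,1))
```

```text
[0.51711508 0.28033687 0.31536488] [[ 0.327  0.945 -0.001]
 [ 0.945 -0.327  0.   ]
 [-0.    -0.001 -1.   ]] [4.09414781e-01 7.98832579e-02 1.39837899e+00 3.31062281e-04
 1.66390187e+00 7.42214465e-01] [ 0.08943052  0.83767825 -0.20324263]
[260  90  33  35 895] 0.1504 [0.5395 0.3503 0.1498] circ mm 539.5 350.2 13.8
[389 148  38  33 940] 0.1401 [0.6366 0.2639 0.1396] circ mm 637.0 263.7 14.0
[ 260  169   32   40 1036] 0.1628 [0.5165 0.2846 0.1623] circ mm 516.2 284.3 14.0
[261 238  30  38 927] 0.15 [0.4934 0.2189 0.1496] circ mm 493.1 218.5 14.0
[313 317  27  12 231] 0.1344 [0.518  0.126  0.1341] circ mm 516.8 122.0 11.5
[403 385  37  27 489] 0.154 [0.5803 0.0192 0.1542] circ mm 581.0 16.3 5.9
[379 402  12  10  87] 0.1289 [ 0.5476 -0.0037  0.1285] circ mm 547.3 -6.1 5.7
```

View pics/w0.png

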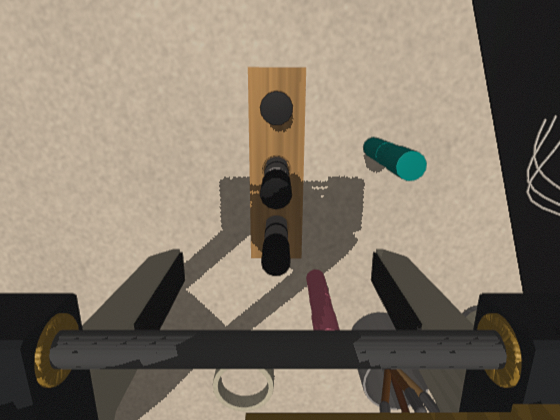

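The wrist view agrees: the marker tops lie in a line near column 276, the middle one is at (0.516, 0.2845) with its top at 0.1625, and the row is aligned between the jaws. I'll close the fingers and press down.

{"name": "send_rows", "arguments": {"plan": [[[1,0,0.015,-0.1,0],[1,0,0.015,-0.2,0],[1,0,0.015,-0.3,0],[1,0,0.015,-0.4,0],[1,0,0.015,-0.4,0],[1,0,0.015,-0.4,0],[1,0,0.015,-0.4,0],[1,0,0.015,-0.5,0],[1,0,0.015,-0.6,0],[1,0,0.015,-0.64,0],[1,0,0.015,-0.66,0],[1,0,0.015,-0.68,0],[1,0,0.015,-0.7,0],[1,0,0.015,-0.72,0],[1,0,0.015,-0.74,0],[1,0,0.015,-0.745,0],[1,0,0.015,-0.745,0]]]}}

```text
t: 3.07
tool_pos: [0.5183, 0.2837, 0.1685]
orientation: [2.561, 1.819, 0.004]
force: [-0.5, 0.1, 3.3]
opening: 0.0009
gripper_force: 1.3
```

{"name": "send_rows", "arguments": {"plan": [[[1,0,0,-0.01,0],[1,0,0,-0.02,0],[1,0,0,-0.03,0],[1,0,0,-0.03,0],[1,0,0,-0.03,0],[1,0,0,-0.03,0]]]}}

```text
t: 3.57
tool_pos: [0.5203, 0.2851, 0.1677]
orientation: [2.56, 1.819, 0.015]
force: [-7.6, -0.3, 30.0]
opening: 0.0005
gripper_force: 14.5
```

The force rose to 30 N with the tip at a height of 0.1507 m, so the cap is hard home. I'll retreat, open the fingers and check.

{"name": "send_rows", "arguments": {"plan": [[[1,0,0,0.1,0],[1,0,0,0.3,0],[-1,0,0,0.6,0],[-1,0,0,0.75,0],[-1,0,0,0.75,0],[-1,0,0,0.75,0],[-1,0,0,0.75,0],[-1,0,0,0.75,0],[-1,0,0,0.75,0]]]}}

```text
t: 4.32
tool_pos: [0.5166, 0.2827, 0.3083]
orientation: [-2.561, -1.819, 0.006]
force: [-0.6, -0.0, -0.6]
opening: 0.0424
gripper_force: 0.0
```

Run:
```python
from h import *
s=telemetry.read_state(); print(s["tool_pos"],s["opening"],s["q"],s["force"])
im,W=cloud("wrist"); cv2.imwrite("pics/w1.png",im)
hi=((W[...,2]>.12)&(W[...,2]<.2)).astype(np.uint8)
k,l,st,c=cv2.connectedComponentsWithStats(hi,connectivity=4)
for i in range(1,k):
    if st[i,4]<300: continue
    p=W[l==i]; zt=np.percentile(p[:,2],80); t=p[abs(p[:,2]-zt)<.003]
    (x,y),r=cv2.minEnclosingCircle(t[:,:2].astype(np.float32)*1000)
    print(st[i],zt.round(4),t.mean(0).round(4),"circ mm",round(x,1),round(y,1),round(r,1))
```

```text
[0.51660367 0.28272342 0.30825557] 0.042438788168541124 [4.13689320e-01 8.52862474e-02 1.40545633e+00 1.22651996e-05
 1.65450561e+00 7.49242557e-01] [-0.61915675 -0.03559804 -0.58875083]
[261  92  34  36 924] 0.1504 [0.5395 0.3503 0.1498] circ mm 539.5 350.1 13.9
[393 150  39  34 994] 0.1401 [0.6366 0.264  0.1396] circ mm 637.1 264.0 14.3
[261 172  32  38 941] 0.1502 [0.5156 0.2846 0.1497] circ mm 515.4 284.3 13.9
[263 242  30  39 966] 0.15 [0.4934 0.219  0.1496] circ mm 493.5 218.5 14.0
```

The middle cap's top is now at 0.1498 m, level with its neighbours. Now I'll grasp the cap.

{"name": "send_rows", "arguments": {"plan": [[[-1,0,0.005,-0.1,0],[-1,0,0.005,-0.2,0],[-1,0,0.005,-0.2,0],[-1,0,0.005,-0.3,0],[-1,0,0.005,-0.4,0],[-1,0,0.005,-0.5,0],[-1,0,0.005,-0.6,0],[-1,0,0.005,-0.7,0],[-1,0,0.005,-0.8,0],[-1,0,0.005,-0.87,0],[-1,0,0.005,-0.93,0],[-1,0,0.005,-0.93,0],[1,0,0.005,-0.93,0],[1,0,0.005,-0.93,0],[1,0,0.005,-0.93,0],[1,0,0.005,-0.93,0],[1,0,0.005,-0.93,0],[1,0,0.005,-0.93,0],[1,0,0.005,-0.93,0],[1,0,0.005,-0.93,0]]], "force": 20}}

```text
t: 6.03
tool_pos: [0.5175, 0.2841, 0.1248]
orientation: [2.561, 1.819, 0.0]
force: [0.4, -1.0, -0.1]
opening: 0.0441
gripper_force: 0.0
```

{"name": "send_rows", "arguments": {"plan": [[[1,0,0,0,0],[1,0,0,0,0],[1,0,0,0,0],[1,0,0,0,0],[1,0,0,0,0],[1,0,0,0,0]]]}}

```text
t: 6.53
tool_pos: [0.5173, 0.2841, 0.1246]
orientation: [-2.561, -1.819, 0.0]
force: [0.3, -0.2, -0.1]
opening: 0.0274
gripper_force: 20.0
```

{"name": "send_rows", "arguments": {"plan": [[[1,0,0,0.03,0],[1,0,0,0.07,0],[1,0,0,0.12,0],[1,0,0,0.18,0],[1,0,0,0.25,0],[1,0,0,0.35,0],[1,0,0,0.45,0],[1,0,0,0.6,0],[1,0,0,0.75,0],[1,0,0,0.9,0],[1,0,0,1,0],[1,0,0,1,0]]]}}

```text
t: 7.53
tool_pos: [0.5193, 0.2849, 0.3327]
orientation: [2.559, 1.818, 0.017]
force: [1.5, 0.9, 0.7]
opening: 0.028
gripper_force: 20.0
```

Run:
```python
from h import *
im,W=cloud("scene"); cv2.imwrite("pics/s1.png",im[60:330,130:520])
```

```text
(no output)
```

View pics/s1.png

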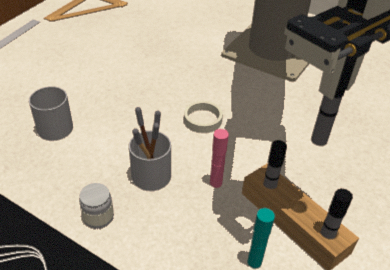

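The marker is held upright and clear of the block, at about (325,120) in the crop, and both neighbours are still standing. Next I'll carry it over to the empty tin.

{"name": "send_rows", "arguments": {"plan": [[[1,0.01,-0.06,0,0],[1,0.02,-0.18,0,0],[1,0.03,-0.32,0,0],[1,0.05,-0.47,0,0],[1,0.07,-0.62,0,0],[1,0.08,-0.77,0,0],[1,0.1,-0.93,0,0]]]}}

```text
t: 8.17
tool_pos: [0.5361, 0.096, 0.3224]
orientation: [-2.56, -1.819, 0.005]
force: [0.1, 0.2, 0.1]
opening: 0.0277
gripper_force: 20.0
```

{"name": "send_rows", "arguments": {"plan": [[[1,0.02,-0.15,0,0],[1,0.03,-0.3,0,0],[1,0.05,-0.45,0,0],[1,0.07,-0.6,0,0],[1,0.08,-0.75,0,0],[1,0.1,-0.93,0,0]]]}}

```text
t: 8.67
tool_pos: [0.556, -0.0893, 0.3225]
orientation: [-2.559, -1.818, 0.003]
force: [-0.1, -0.0, -1.2]
opening: 0.0275
gripper_force: 20.0
```

{"name": "send_rows", "arguments": {"plan": [[[1,0.02,-0.15,0,0],[1,0.03,-0.3,0,0],[1,0.05,-0.45,0,0],[1,0.07,-0.6,0,0],[1,0.08,-0.75,0,0],[1,0.09,-0.87,0,0],[1,0.1,-0.94,0,0],[1,0.1,-0.96,0,0],[1,0.1,-0.96,0,0]]]}}

```text
t: 9.42
tool_pos: [0.5766, -0.2805, 0.3231]
orientation: [-2.561, -1.816, 0.001]
force: [0.1, -0.4, -0.9]
opening: 0.0274
gripper_force: 20.0
```

Run:
```python
from h import *
s=telemetry.read_state(); print(s["tool_pos"],s["opening"],s["q"],s["force"])
for n in("scene","side"):
    im,W=cloud(n); cv2.imwrite(f"pics/{n}2.png",im[60:330,100:380] if n=="scene" else im[150:350,200:440])
    m=(np.abs(W[...,0]-.578)<.07)&(np.abs(W[...,1]+.281)<.07)
    for a,b in((.082,.1),(.21,.245),(.25,.29)):
        p=W[m&(W[...,2]>a)&(W[...,2]<b)]
        if len(p)>10: print(n,a,len(p),p.min(0).round(3),p.max(0).round(3),((p.min(0)+p.max(0))/2).round(4),p.mean(0).round(4))
```

```text
[ 0.5766086  -0.28050897  0.32311274] 0.027358479313978827 [-5.32777680e-01  2.27668265e-01  1.22168887e+00  1.26792100e-04
  1.69480510e+00 -1.95637412e-01] [ 0.05505426 -0.38496623 -0.92425341]
scene 0.082 323 [ 0.538 -0.323  0.082] [ 0.622 -0.236  0.094] [ 0.5799 -0.279   0.0879] [ 0.5813 -0.2783  0.0875]
scene 0.21 207 [ 0.566 -0.287  0.21 ] [ 0.591 -0.266  0.245] [ 0.5786 -0.2766  0.2274] [ 0.5827 -0.2737  0.2279]
scene 0.25 265 [ 0.566 -0.291  0.25 ] [ 0.592 -0.267  0.29 ] [ 0.5791 -0.2786  0.27  ] [ 0.5829 -0.2737  0.2704]
side 0.082 347 [ 0.535 -0.327  0.082] [ 0.618 -0.24   0.096] [ 0.5765 -0.2834  0.0888] [ 0.576  -0.2846  0.0888]
side 0.21 166 [ 0.563 -0.297  0.21 ] [ 0.587 -0.279  0.245] [ 0.5746 -0.2877  0.2274] [ 0.5722 -0.2908  0.2274]
side 0.25 206 [ 0.562 -0.298  0.25 ] [ 0.587 -0.277  0.29 ] [ 0.5747 -0.2874  0.2699] [ 0.5724 -0.2906  0.2702]
```

View pics/scene2.png

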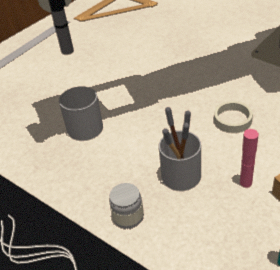

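The marker hangs over the tin, with axes agreeing within about 3 mm in both views. I'll lower it slowly.

{"name": "send_rows", "arguments": {"plan": [[[1,0.01,0,-0.06,0],[1,0.01,0,-0.15,0],[1,0.01,0,-0.25,0],[1,0.01,0,-0.35,0],[1,0.01,0,-0.45,0],[1,0.01,0,-0.55,0],[1,0.01,0,-0.65,0],[1,0.01,0,-0.74,0],[1,0.01,0,-0.82,0],[1,0.01,0,-0.88,0],[1,0.01,0,-0.93,0],[1,0.01,0,-0.96,0],[1,0.01,0,-0.98,0],[1,0.01,0,-0.98,0],[1,0.01,0,-0.98,0]]]}}

```text
t: 10.77
tool_pos: [0.5798, -0.28, 0.1293]
orientation: [2.561, 1.819, 0.001]
force: [-0.8, 0.3, -0.3]
opening: 0.0276
gripper_force: 20.0
```

{"name": "send_rows", "arguments": {"plan": [[[1,0,0,-0.01,0],[1,0,0,-0.02,0],[1,0,0,-0.03,0],[1,0,0,-0.035,0],[1,0,0,-0.04,0],[1,0,0,-0.045,0],[1,0,0,-0.05,0],[1,0,0,-0.05,0],[1,0,0,-0.05,0]]]}}

```text
t: 11.52
tool_pos: [0.5794, -0.2799, 0.1186]
orientation: [2.561, 1.819, 0.0]
force: [-0.1, 0.9, -0.5]
opening: 0.0277
gripper_force: 20.0
```

{"name": "send_rows", "arguments": {"plan": [[[1,0,0,-0.005,0],[1,0,0,-0.01,0],[1,0,0,-0.01,0]]]}}

```text
t: 11.77
tool_pos: [0.58, -0.2803, 0.1185]
orientation: [2.56, 1.818, 0.001]
force: [-3.1, 0.9, 8.9]
opening: 0.0274
gripper_force: 20.0
```

The foot is on the tin's floor, with 9 N of contact force. I'll ease off, open the fingers and retreat.

{"name": "send_rows", "arguments": {"plan": [[[1,0,0,0.005,0],[1,0,0,0.005,0],[-1,0,0,0.005,0],[-1,0,0,0.005,0],[-1,0,0,0.005,0],[-1,0,0,0.005,0],[-1,0,0,0.005,0],[-1,0,0,0.005,0],[-1,0,0,0.005,0],[-1,0,0,0.005,0],[-1,0,0,0.005,0],[-1,0,0,0.005,0],[-1,0,0,0.1,0],[-1,0,0,0.25,0],[-1,0,0,0.4,0],[-1,0,0,0.6,0],[-1,0,0,0.8,0],[-1,0,0,0.9,0],[-1,0,0,0.9,0],[-1,0,0,0.9,0]]]}}

```text
t: 13.43
tool_pos: [0.5802, -0.2804, 0.2989]
orientation: [2.558, 1.817, 0.003]
force: [-0.8, 0.6, -1.0]
opening: 0.0928
gripper_force: 0.0
```

Run:
```python
from h import *
s=telemetry.read_state(); print(s["tool_pos"],s["opening"],s["force"])
im,W=cloud("scene"); cv2.imwrite("pics/s3.png",im[60:340,100:520])
m=(np.abs(W[...,0]-.578)<.07)&(np.abs(W[...,1]+.281)<.07)
for n,V in(("scene",W),("wrist",cloud("wrist")[1])):
    for (x,y) in((.578,-.281),):
        q=V[(np.hypot(V[...,0]-x,V[...,1]-y)<.06)&(V[...,2]>.11)&(V[...,2]<.2)]
        if len(q): zt=np.percentile(q[:,2],90); t=q[q[:,2]>zt-.004]; print(n,len(q),zt,q[:,2].max(),t.mean(0))
p=W[m&(W[...,2]>.082)&(W[...,2]<.095)]; print(((p.min(0)+p.max(0))/2).round(4))
```

```text
[ 0.58023594 -0.28039628  0.29892816] 0.09284983378003861 [-0.83985842  0.55151534 -1.0128266 ]
scene 243 0.14361149007719404 0.1460772830662056 [ 0.58154403 -0.27959707  0.14255471]
wrist 989 0.14449923285957156 0.14643774840515017 [ 0.57913134 -0.27973621  0.14370037]
[ 0.5799 -0.281   0.0885]
```

View pics/s3.png

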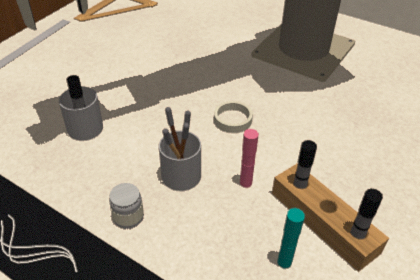

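The marker stands upright in the tin at about (74,90), with its top at 0.144 m (foot on the floor, cap home). Everything else is where it started, so I'll hand in.

```bash
python3 -c "
from plant import order; print(order.close_job())"
```

```text
the job is handed in; nothing more can be done
None
```

The middle marker's cap is pressed home and the marker stands cap-up on the floor of the empty tin; the last camera check showed nothing else out of place, and the job is handed in (the hand-in gave no verdict).

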